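# Tilt a flanged spindle out of its slotted transit box and lay it on the V-blocks

### The job

Take the longer of the two flanged spindles out of the grey transit box: its flange is caught under the cover and behind the slotted wall, so draw it forward low, with the nose tilting up, and lift it out past the edge of the cover. Then lay it level in the grooves of both V-blocks, with the flange at the left-hand end, close up against the outer end face of the left-hand block, and let go. Leave the short spindle in the box, and the V-blocks, micrometer and loupe where they stand.

Things in the scene. Friction and masses are not known exactly. Their poses are not given: they have to be found in the camera images.
- long_spindle: Longer spindle, turned aluminium, about 0.14 kg, in either slot. Origin: centre of its flange; +x along the axis to the nose. Flange 34 dia, x -6 to +6; shank 16 dia, x +6 to +180; nose 12 dia to x +196 (mm). At the start its flange stands on the box floor under the cover, its shank leans nose up at about 21 degrees over the slot's sill and sticks out about 100 mm beyond the wall.
- short_spindle: Shorter spindle in the other slot: same flange, diameters and lean, but the nose ends at x = +156 mm, so it sticks out only about 60 mm beyond the wall. It stays in the box.
- transit_box: Grey sheet-steel box, fixed, 121 (x) x 182 (y) mm, sheet 3 mm. Origin: centre of its underside, z up, +x out through the slotted wall (to the robot's right and away from it, 31 to 55 degrees from straight right). Inner faces: floor z = 3, slotted wall x = +57.5, rear wall x = -57.5 mm. Slotted wall and the sides next to it are 75 mm high. A partition under the cover parts the spindles.
- sill_a (a point): Middle of the sill (lower edge) of the slot at box y = -45 mm, at the wall's inner face, 45 mm above the desk. The slot is 21 mm wide, open at the top (75 mm), with black liners, 5 mm deep through the wall: it passes the shank, not the flange.
- sill_b (a point): The same point of the other, equal slot, at box y = +45 mm.
- cover_edge (a point): Middle of the lower front edge of the fixed cover plate, 47 mm above the desk, at box x = +3.5 mm. From here back to the rear wall the box is covered (plate 3 mm thick, with a turned-up front edge to 57 mm above the desk); from here to the slotted wall (54 mm) the top is open.
- v_block_left: Left-hand steel V-block, loose, 0.38 kg, 45 mm along the groove, 44 wide, 36 high. Origin: centre of its underside; x runs along the groove to the robot's right and away from it (23 to 46 degrees from straight right), so the outer, left-hand end face is at x = -22.5 mm. A 16 mm shank lying in the 90 degree groove has its axis 33 mm above the desk.
- v_block_right: Right-hand V-block, the same, in line with the left-hand one: its origin is 75 mm farther along the groove, its x points the same way.
- micrometer: Micrometer lying flat near the front of the desk, 161 x 46 x 19 mm, a bystander. Origin: centre of its underside.
- loupe: Black loupe standing near the desk's front edge on the right, diameter 46, height 70 mm, a bystander. Origin: centre of its underside.

How it is judged:
On the way:
1. the long spindle's flange is lifted out of the box, clear above its walls (z of long_spindle in the frame of transit_box above 0.085 m), for 0.1 s.
At the end, for the whole second after the job is handed in: The long spindle rests still in both V-blocks, in line within 0.06 rad and 4 mm, its flange outside the left-hand block's left end face with a gap of at most 4 mm; both blocks upright and within 15 mm of their places, the short spindle within 15 mm of its place in the box (angle between the x axis of long_spindle and the x axis of v_block_left, either way round below 0.06 rad and angle between the x axis of long_spindle and the x axis of v_block_right, either way round below 0.06 rad and x of long_spindle in the frame of v_block_left between -0.0325 and -0.025 m and y of long_spindle in the frame of v_block_left between -0.004 and 0.004 m and z of long_spindle in the frame of v_block_left between 0.029 and 0.037 m and x of long_spindle in the frame of v_block_right between -0.12 and -0.085 m and y of long_spindle in the frame of v_block_right between -0.006 and 0.006 m and contact force between long_spindle and v_block_left above 0.1 N and contact force between long_spindle and v_block_right above 0.1 N and linear speed of long_spindle below 0.02 m/s and angular speed of long_spindle below 0.2 rad/s and distance of each of v_block_left, v_block_right, short_spindle from where it was at the start of the episode below 0.015 m and angle between each of v_block_left, v_block_right's own z axis and vertical below 0.05 rad); the robot touches nothing.
It fails at once if the short spindle is pulled about in the box or taken out (more than 30 mm) (distance of short_spindle from where it was at the start of the episode above 0.03 m).
It fails at once if the micrometer is moved more than 20 mm (distance of micrometer from where it was at the start of the episode above 0.02 m).
It fails at once if the loupe is moved more than 20 mm or knocked over (distance of loupe from where it was at the start of the episode above 0.02 m or angle between loupe's own z axis and vertical above 0.3 rad).
It also fails if it takes over 40 s, if anything falls off the work surface, if the arm or the gripper's body presses on something with over 40 N, if the wrist force passes 120 N, or if a joint passes its speed limit or range.

### The arm

A 6-joint arm with a two-finger parallel gripper is mounted at the origin on a cart in front of the work surface, level with it; the furniture and walls round the work are solid. World frame = base frame: x ahead of the robot, y to its left, z up, the work surface at z = 0. Lengths are in m, angles in rad, forces in N, time in s.
With the tool pointing down it reaches from about 0.3 to 0.875 m from the base axis. Payload 4.2 kg.
Tool frame: the origin (TCP) lies midway between the tips of the shut fingers; the grasp point (between the pads) lies 19 mm behind it; z points along the fingers, y is the line along which they close (so a half turn about z gives the same grasp; the last joint's range is limited). The gripper opens to 85 mm and grips with 20 to 120 N. Pads are 22 mm wide; open, the fingers measure 114 mm over their backs; the gripper's body (76 mm by 85 mm) begins 54 mm behind the grasp point. The pads swing forward as they close: fully open they stand 13 mm farther back than shut.
Start: joints at [1.266, 0.32, 1.565, -0, 1.257, -0.02], TCP at [0.162, 0.552, 0.231] pointing down, gripper open.
Joint ranges: [-3.11, 3.11], [-0.84, 2.01], [0.21, 2.61], [-1.34, 4.49], [0.05, 2.63], [-2.56, 2.56]. Speed limits (rad/s): [2.57, 2.57, 3.14, 3.14, 3.14, 3.14].

### API

Orientations are given as a 3x3 rotation matrix whose columns are the frame's x, y, z axes.
In Python, from plant import r gives the robot as it stands. The module is installed in compiled form; this text tells all that it offers.
- The arm moves only by the shell command python3 -m creep 'ROWS' [FORCE]. ROWS is JSON, a list of rows, each an object of numbers: "dx", "dy", "dz": the shift along the tool's x, y, z in m; "yaw": the turn about the tool's z in rad; "jaw": the opening, from -1 (shut) to 1 (fully open). A call has 1 to 12 rows; each row is the pose to reach, as a shift and turn from the pose commanded when the call began, along the tool's axes at that moment; what a row does not reach only later rows make up. A row lasts 1/10 s, in which the tool goes at most 50 mm and 8.59 degrees, less where a joint would pass 70% of its speed; a pose out of reach is approached as far as the arm can. A call with a gripper value outside its range is refused whole. The fingers move at their own pace and stop on an object; FORCE is the grip in N (left out, the last holds). Time passes only in rows, so rows that repeat a pose let the fingers close. It gives the time, the measured TCP pose, the force, the opening and the grip force at its end, in the units of the state.
- r.read_state(): the state, without advancing time (a new reading comes with each control period).
- r.read_camera(name): name is "scene" or "top"; returns the picture (480x640x3 uint8, blue, green, red); there is no depth.
- r.camera_model(name): a dict with "intrinsics" (3x3 intrinsics, pixels), "distortion" ([k1, k2, p1, p2, k3] as OpenCV has them; the pictures are not rectified), "rvec" (rotation vector, rad) and "tvec" (3), from world to camera coordinates, as OpenCV has them. Camera axes: x right, y down, z forward; pixel columns grow to the right and rows downward; lengths in m; the calibration is good to about 2 mm. A picture is of the moment at which its call begins. camera_model takes no time and is no camera call.
- r.close_job(): hands the job in; it is judged then, once.
The state is a dict: "time": time; "joint_positions": joint angles; "dq": joint speeds; "effort": joint torques, N m; "position": TCP position; "tcp_rot": TCP orientation; "contact_force": force on the tool from outside, world axes, zero at the start; "ft_torque": the same for the moment, N m; "width": finger opening in m; "grasp_force": force on a finger pad.
Only numpy, scipy, OpenCV 4.12 (cv2) and the standard library are available. Lean on these libraries where they do the work, as an engineer would, in place of code of your own. Each camera call takes 0.05 s, during which the arm holds its last target. There are 200 camera calls.

## Working session

There is one attempt and no reset: what is moved stays moved. The work goes in short steps, Python scripts to look and compute and a shell command to move; the robot and the scene stay as the last step left them, time stands still between calls to the robot, and variables do not carry over. Pictures are saved under pics/ and viewed, at most 10 in all, crops included, and the job is handed in when it is done.

```bash
mkdir -p pics; python3 - <<'E'
from plant import r
import cv2,json
for n in("scene","top"):
    cv2.imwrite(f"pics/{n}0.png",r.read_camera(n)); print(n,r.camera_model(n))
print(r.read_state())
E
```

```text
scene {'intrinsics': array([[593.2993181 ,   0.        , 313.59275884],
       [  0.        , 593.2993181 , 249.28228005],
       [  0.        ,   0.        ,   1.        ]]), 'distortion': array([-0.16351308,  0.        ,  0.        ,  0.        ,  0.        ]), 'rvec': array([ 1.8182764 , -0.94216083,  0.64286106]), 'tvec': array([-0.27558543,  0.23006247,  0.85381972])}
top {'intrinsics': array([[486.24011162,   0.        , 311.41780135],
       [  0.        , 486.24011162, 236.44990013],
       [  0.        ,   0.        ,   1.        ]]), 'distortion': array([0.01865449, 0.        , 0.        , 0.        , 0.        ]), 'rvec': array([ 2.1474625 , -2.19656346,  0.07750126]), 'tvec': array([0.00532522, 0.48815347, 0.92624573])}
{'time': 0.1, 'joint_positions': array([ 1.26598565e+00,  3.20235003e-01,  1.56554208e+00,  1.20050275e-05,
        1.25739975e+00, -1.99972967e-02]), 'dq': array([ 0.00163012, -0.00165435, -0.00234523,  0.00050719,  0.00079441,
       -0.00022208]), 'effort': array([-1.52938874e-04, -4.16400254e+01, -2.34703320e+01, -1.74789864e-05,
        4.74144181e-03,  1.05328456e-05]), 'position': array([0.16143109, 0.5514376 , 0.2305681 ]), 'tcp_rot': array([[-9.59713051e-01,  2.80981534e-01, -4.86326382e-04],
       [ 2.80981951e-01,  9.59711868e-01, -1.50772847e-03],
       [ 4.30893442e-05, -1.58363562e-03, -9.99998745e-01]]), 'contact_force': array([-0.40611852,  0.06237203, -0.03471206]), 'ft_torque': array([ 0.03101229,  0.01619949, -0.02102919]), 'grasp_force': 0.0, 'width': 0.08513879762588102}
```

View pics/scene0.png

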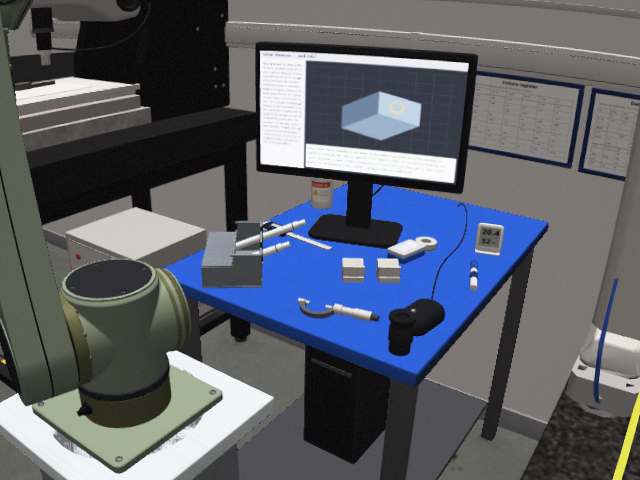

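View pics/top0.png

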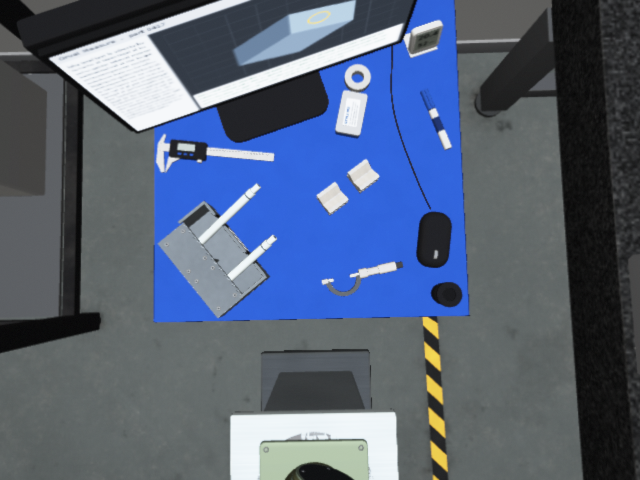

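The top view shows both spindles: the upper one, with its tip at about (256,187), is longer than the lower one, with its tip at (273,238). The V-blocks are at about (333,198) and (363,175). I'll zoom in for measurements.

```bash
python3 - <<'E'
import cv2,numpy as np
t=cv2.imread("pics/top0.png");s=cv2.imread("pics/scene0.png")
def crop(im,x0,y0,w,h,k,name,step=10):
    c=cv2.resize(im[y0:y0+h,x0:x0+w],None,fx=k,fy=k,interpolation=cv2.INTER_CUBIC)
    for x in range(x0,x0+w,step): cv2.line(c,((x-x0)*k,0),((x-x0)*k,6),(0,255,255),1);cv2.putText(c,str(x),((x-x0)*k,16),0,.35,(0,255,255))
    for y in range(y0,y0+h,step): cv2.line(c,(0,(y-y0)*k),(6,(y-y0)*k),(0,255,255),1);cv2.putText(c,str(y),(8,(y-y0)*k+4),0,.35,(0,255,255))
    cv2.imwrite("pics/"+name,c)
crop(t,150,176,140,150,4,"c_topbox.png")
crop(t,310,150,80,70,8,"c_topv.png")
crop(s,195,205,125,90,6,"c_scbox.png")
crop(s,330,245,80,45,10,"c_scv.png")
E
```

```text
(no output)
```

View pics/c_topbox.png

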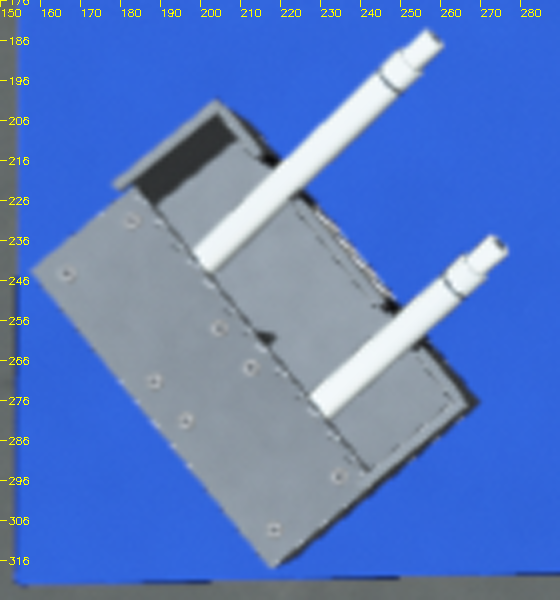

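View pics/c_topv.png

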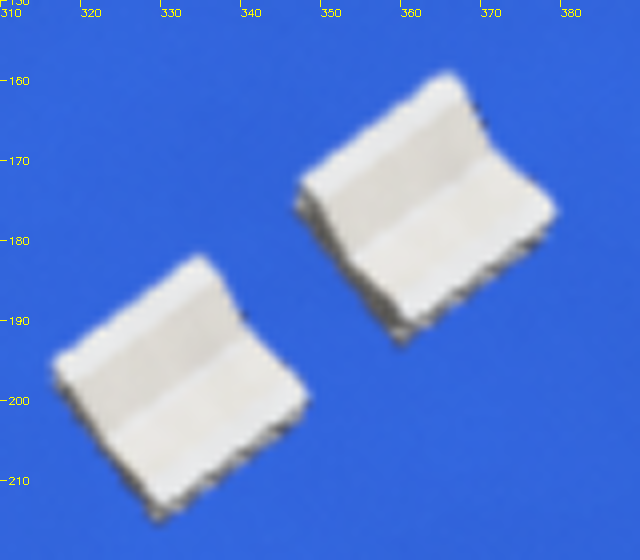

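View pics/c_scbox.png

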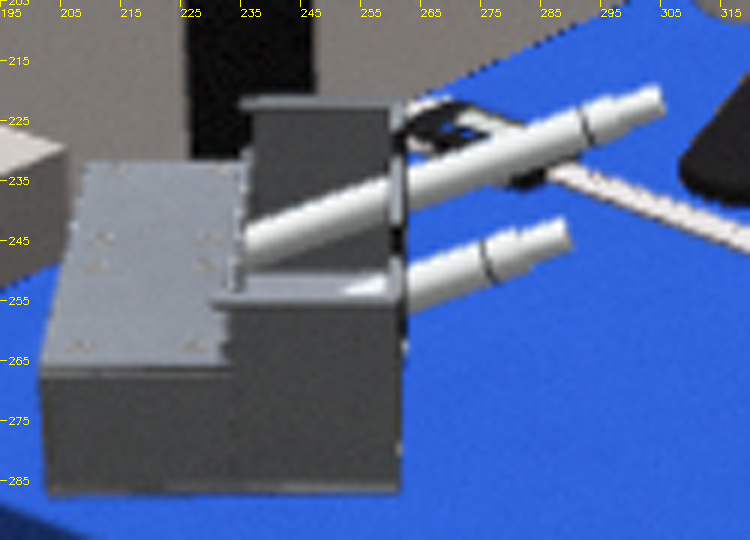

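View pics/c_scv.png

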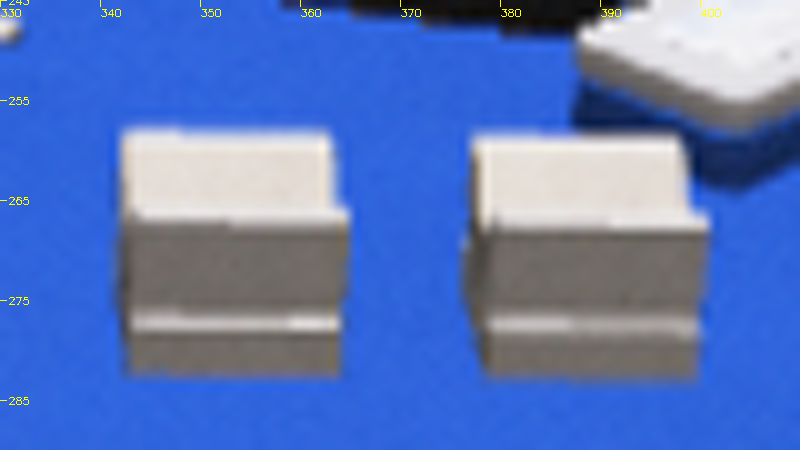

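The crops show clean corners for the box, both V-blocks and the spindle tips. Next I'll fit the poses from these points in both views.

```bash
cat > h.py <<'E'
import numpy as np,cv2
from plant import r
from scipy.optimize import least_squares
CM={n:r.camera_model(n) for n in("scene","top")}
def proj(n,P):
    m=CM[n];return cv2.projectPoints(np.atleast_2d(P).astype(float),m["rvec"],m["tvec"],m["intrinsics"],m["distortion"])[0][:,0]
def px(pts,k,x0,y0): return (np.array(pts,float)+.5)/k-.5+[x0,y0]
def W(p,L):
    c,s=np.cos(p[2]),np.sin(p[2]);L=np.atleast_2d(L)/1000.
    return np.c_[p[0]+c*L[:,0]-s*L[:,1],p[1]+s*L[:,0]+c*L[:,1],L[:,2]]
def fit(obs,p0,f):
    g=lambda p:np.concatenate([(proj(n,f(p,L))-u).ravel() for n,L,u in obs])
    s=least_squares(g,p0,loss="soft_l1",x_scale=[.01]*len(p0));return s.x,g(s.x).reshape(-1,2)
E
cat > m.py <<'E'
from h import *
c=[(-22.5,22,36),(22.5,22,36),(22.5,-22,36),(-22.5,-22,36)];c=np.array(c)
c2=c+[75,0,0]
b=np.array([(-22.5,-22,0),(22.5,-22,0)])
ot=px([(52,362),(200,253),(310,394),(158,510),(300,180),(450,70),(557,210),(408,323)],8,310,150)
LT=np.r_[c,c2]
os_=px([(122,130),(330,130),(348,222),(125,222),(472,135),(680,135),(708,230),(480,230),(127,377),(341,377),(487,380),(698,380)],10,330,245)
LS=np.r_[c,c2,b,b+[75,0,0]]
for o in ([("top",LT,ot)],[("scene",LS,os_)],[("top",LT,ot),("scene",LS,os_)]):
    p,e=fit(o,[.55,-.05,-1.],W);print("V",p.round(4),np.degrees(p[2]),e.round(1).tolist())
LB=np.array([(-60.5,91,50),(-60.5,-91,50),(60.5,91,75),(60.5,-91,75)])
ob=px([(35,270),(273,567),(216,100),(475,402)],4,150,176)
SB=np.array([(-60.5,-91,0),(60.5,-91,0),(60.5,-91,75),(60.5,91,75),(-60.5,-91,50)])
sb=px([(48,492),(400,490),(403,300),(405,103),(40,368)],6,195,205)
for o in ([("top",LB,ob)],[("scene",SB,sb)],[("top",LB,ob),("scene",SB,sb)]):
    q,e=fit(o,[.45,.2,-.8],W);print("B",q.round(4),np.degrees(q[2]),e.round(1).tolist())
for nm,t,s in(("long",(436,38),(660,100)),("short",(500,243),(567,233))):
    T,e=fit([("top",None,px([t],4,150,176)),("scene",None,px([s],6,195,205))],[.5,.1,.1],lambda p,L:p)
    d=T-[q[0],q[1],0];C,S=np.cos(q[2]),np.sin(q[2]);print(nm,T.round(4),"box",(C*d[0]+S*d[1]).round(4),(-S*d[0]+C*d[1]).round(4),e.round(1).tolist())
E
python3 m.py
```

```text
V [ 0.5622 -0.0473 -0.9536] -54.63504187051289 [[-0.2, 0.1], [-0.0, -0.1], [-0.0, 0.3], [0.2, -0.3], [-0.1, -0.2], [-0.2, -0.1], [0.2, 0.3], [0.2, -0.0]]
V [ 0.5635 -0.0476 -0.9592] -54.95540661756999 [[-0.2, 0.0], [0.1, 0.3], [0.1, 0.1], [0.7, -0.3], [-0.2, 0.1], [-0.1, 0.4], [0.1, -0.2], [1.4, -0.5], [-0.3, -0.2], [-0.2, 0.1], [-0.5, -0.0], [-0.3, 0.3]]
V [ 0.5626 -0.0476 -0.9546] -54.69478471238817 [[-0.0, -0.1], [0.2, -0.3], [0.1, 0.2], [0.4, -0.5], [0.1, -0.3], [-0.1, -0.3], [0.3, 0.2], [0.3, -0.2], [-0.5, 0.2], [-0.2, 0.5], [-0.0, 0.2], [0.5, -0.1], [-0.4, 0.2], [-0.3, 0.4], [-0.1, -0.1], [1.2, -0.4], [-0.4, -0.0], [-0.4, 0.2], [-0.7, 0.1], [-0.5, 0.3]]
B [ 0.4464  0.1801 -0.8949] -51.271606904509184 [[-0.5, 0.1], [0.6, 0.5], [0.9, -0.3], [-1.2, -0.2]]
B [ 0.4481  0.1808 -0.9013] -51.63917551475251 [[-0.2, 1.1], [0.6, 0.9], [-0.3, -0.9], [0.2, -1.2], [-0.2, -0.4]]
B [ 0.4466  0.18   -0.8965] -51.36298154048216 [[-0.4, -0.1], [0.6, 0.4], [1.1, -0.4], [-1.2, -0.3], [-0.2, 1.5], [0.7, 1.2], [-0.3, -0.6], [-0.2, -1.0], [-0.2, 0.0]]
long [0.5781 0.0875 0.0911] box 0.1544 0.0449 [[-0.0, 0.0], [0.0, 0.0]]
short [0.4851 0.061  0.0771] box 0.117 -0.0443 [[0.0, -0.0], [-0.0, -0.0]]
```

```bash
python3 - <<'E'
from h import *
T,e=fit([("top",None,np.array([[138,132.]])),("scene",None,np.array([[257,172.]]))],[.7,.3,.2],lambda p,L:p);print(T,e)
for z in(.2,.3): print(z,proj("top",[(.55,.12,z),(.63,-.15,z)]))
E
python3 -m creep '[{"dx":-0.1,"dy":-0.06,"dz":0.0},{"dx":-0.1,"dy":-0.06,"dz":0},{"dx":-0.3,"dy":-0.18,"dz":0,"yaw":0.3},{"dx":-0.3,"dy":-0.18,"dz":0,"yaw":0.3},{"dx":-0.494,"dy":-0.304,"dz":0.0,"yaw":0.612},{"dx":-0.494,"dy":-0.304,"dz":0.0,"yaw":0.612},{"dx":-0.494,"dy":-0.304,"dz":0.0,"yaw":0.612},{"dx":-0.494,"dy":-0.304,"dz":0.0,"yaw":0.612},{"dx":-0.494,"dy":-0.304,"dz":0.0,"yaw":0.612},{"dx":-0.494,"dy":-0.304,"dz":0.0,"yaw":0.612},{"dx":-0.494,"dy":-0.304,"dz":0.0,"yaw":0.612},{"dx":-0.494,"dy":-0.304,"dz":0.0,"yaw":0.612}]'
```

```text
[0.66441635 0.28834381 0.14584615] [[-0.46960544  0.36053298]
 [ 1.2315032   0.07576815]]
0.2 [[230.07653052 190.11209725]
 [398.14583693 136.52695716]]
0.3 [[217.04472307 177.20205064]
 [409.93521148 115.76540014]]$[0]: bad value
```

```bash
python3 -m creep '[{"dx":-0.1,"dy":-0.06,"dz":0.0,"yaw":0.1,"jaw":1.0},{"dx":-0.1,"dy":-0.06,"dz":0.0,"yaw":0.1,"jaw":1.0},{"dx":-0.3,"dy":-0.18,"dz":0.0,"yaw":0.3,"jaw":1.0},{"dx":-0.3,"dy":-0.18,"dz":0.0,"yaw":0.3,"jaw":1.0},{"dx":-0.494,"dy":-0.304,"dz":0.0,"yaw":0.612,"jaw":1.0},{"dx":-0.494,"dy":-0.304,"dz":0.0,"yaw":0.612,"jaw":1.0},{"dx":-0.494,"dy":-0.304,"dz":0.0,"yaw":0.612,"jaw":1.0},{"dx":-0.494,"dy":-0.304,"dz":0.0,"yaw":0.612,"jaw":1.0},{"dx":-0.494,"dy":-0.304,"dz":0.0,"yaw":0.612,"jaw":1.0},{"dx":-0.494,"dy":-0.304,"dz":0.0,"yaw":0.612,"jaw":1.0},{"dx":-0.494,"dy":-0.304,"dz":0.0,"yaw":0.612,"jaw":1.0},{"dx":-0.494,"dy":-0.304,"dz":0.0,"yaw":0.612,"jaw":1.0}]'
```

```text
time: 1.3
position: [0.552, 0.1184, 0.2308]
tcp_rot: [[-0.622, 0.783, -0.0], [0.783, 0.622, -0.001], [-0.001, -0.0, -1.0]]
contact_force: [0.4, 0.0, 0.5]
width: 0.0857
grasp_force: 0.0
```

```bash
python3 -m creep '[{"dx":0.003,"dy":0.001,"dz":0.05,"yaw":0.0,"jaw":1.0},{"dx":0.003,"dy":0.001,"dz":0.1,"yaw":0.0,"jaw":1.0},{"dx":0.003,"dy":0.001,"dz":0.14,"yaw":0.0,"jaw":0.5},{"dx":0.003,"dy":0.001,"dz":0.175,"yaw":0.0,"jaw":0.2},{"dx":0.003,"dy":0.001,"dz":0.175,"yaw":0.0,"jaw":-0.3},{"dx":0.003,"dy":0.001,"dz":0.175,"yaw":0.0,"jaw":-1.0},{"dx":0.003,"dy":0.001,"dz":0.175,"yaw":0.0,"jaw":-1.0},{"dx":0.003,"dy":0.001,"dz":0.175,"yaw":0.0,"jaw":-1.0},{"dx":0.003,"dy":0.001,"dz":0.175,"yaw":0.0,"jaw":-1.0},{"dx":0.003,"dy":0.001,"dz":0.175,"yaw":0.0,"jaw":-1.0},{"dx":0.003,"dy":0.001,"dz":0.175,"yaw":0.0,"jaw":-1.0}]' 20
```

```text
time: 2.4
position: [0.5499, 0.1245, 0.0572]
tcp_rot: [[-0.624, 0.781, 0.002], [0.781, 0.624, 0.001], [-0.001, 0.002, -1.0]]
contact_force: [0.8, 1.4, 2.9]
width: 0.0152
grasp_force: 21.8
```

```bash
python3 -m creep '[{"dx":0.002,"dy":0.0,"dz":-0.005,"yaw":0.0,"jaw":-1.0},{"dx":0.004,"dy":0.0,"dz":-0.009,"yaw":0.0,"jaw":-1.0},{"dx":0.003,"dy":0.0,"dz":-0.015,"yaw":0.0,"jaw":-1.0},{"dx":0.001,"dy":0.0,"dz":-0.021,"yaw":0.0,"jaw":-1.0},{"dx":-0.001,"dy":0.0,"dz":-0.026,"yaw":0.0,"jaw":-1.0},{"dx":-0.002,"dy":0.0,"dz":-0.031,"yaw":0.0,"jaw":-1.0},{"dx":-0.002,"dy":0.0,"dz":-0.031,"yaw":0.0,"jaw":-1.0}]' 20
python3 - <<'E'
from h import *
im=r.read_camera("scene");im2=r.read_camera("top")
a=cv2.resize(im[200:290,195:325],None,fx=6,fy=6,interpolation=cv2.INTER_CUBIC)
cv2.imwrite("pics/s1.png",a);cv2.imwrite("pics/t1.png",im2)
E
```

```text
time: 3.1
position: [0.5511, 0.1225, 0.0882]
tcp_rot: [[-0.624, 0.781, 0.002], [0.781, 0.624, 0.0], [-0.001, 0.001, -1.0]]
contact_force: [0.5, -1.2, -2.4]
width: 0.0153
grasp_force: 22.1
```

View pics/s1.png

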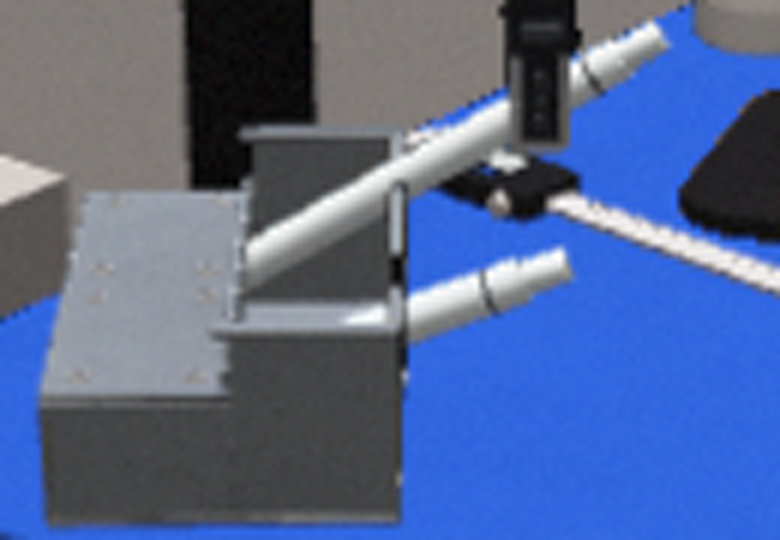

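The spindle has tilted further, to about 30–35° nose up, and its shank is clear of the sill. I'll keep drawing it forward.

```bash
python3 -m creep '[{"dx":-0.002,"dy":0.0,"dz":-0.004,"yaw":0.0,"jaw":-1.0},{"dx":-0.004,"dy":0.0,"dz":-0.008,"yaw":0.0,"jaw":-1.0},{"dx":-0.006,"dy":0.0,"dz":-0.012,"yaw":0.0,"jaw":-1.0},{"dx":-0.009,"dy":0.0,"dz":-0.015,"yaw":0.0,"jaw":-1.0},{"dx":-0.011,"dy":0.0,"dz":-0.018,"yaw":0.0,"jaw":-1.0},{"dx":-0.013,"dy":0.0,"dz":-0.021,"yaw":0.0,"jaw":-1.0},{"dx":-0.016,"dy":0.0,"dz":-0.024,"yaw":0.0,"jaw":-1.0},{"dx":-0.0185,"dy":0.0,"dz":-0.027,"yaw":0.0,"jaw":-1.0},{"dx":-0.023,"dy":0.0,"dz":-0.030,"yaw":0.0,"jaw":-1.0},{"dx":-0.023,"dy":0.0,"dz":-0.030,"yaw":0.0,"jaw":-1.0}]' 20
python3 - <<'E'
from h import *
im=r.read_camera("scene");im2=r.read_camera("top")
a=cv2.resize(im[180:290,195:325],None,fx=4,fy=4,interpolation=cv2.INTER_CUBIC)
b=cv2.resize(im2[170:280,190:290],None,fx=4,fy=4,interpolation=cv2.INTER_CUBIC)
cv2.imwrite("pics/s2.png",np.hstack([a,b])[:, :800] if a.shape[1]+b.shape[1]<=800 else cv2.resize(np.hstack([a,b]),(800,382)))
E
```

```text
time: 4.2
position: [0.5656, 0.1044, 0.118]
tcp_rot: [[-0.624, 0.782, 0.002], [0.782, 0.624, 0.0], [-0.001, 0.001, -1.0]]
contact_force: [0.2, 0.1, -0.8]
width: 0.0152
grasp_force: 22.7
```

View pics/s2.png

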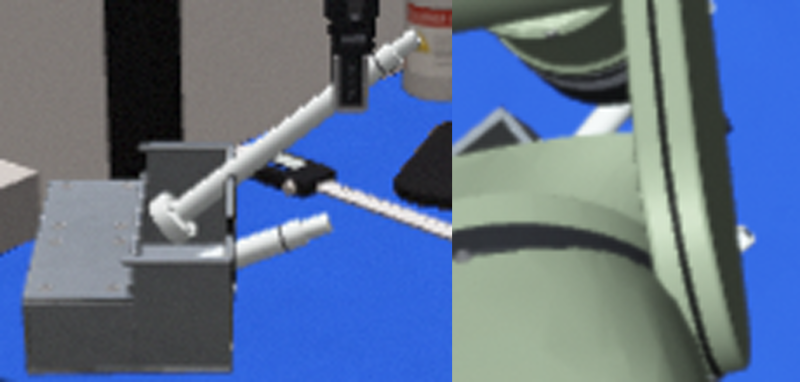

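The flange now stands in the open part of the box, in front of the cover edge. I'll grip harder and lift straight up.

```bash
python3 -m creep '[{"dx":0.0,"dy":0.0,"dz":0.0,"yaw":0.0,"jaw":-1.0},{"dx":0.0,"dy":0.0,"dz":0.0,"yaw":0.0,"jaw":-1.0},{"dx":0.0,"dy":0.0,"dz":-0.015,"yaw":0.0,"jaw":-1.0},{"dx":0.0,"dy":0.0,"dz":-0.03,"yaw":0.0,"jaw":-1.0},{"dx":0.0,"dy":0.0,"dz":-0.045,"yaw":0.0,"jaw":-1.0},{"dx":0.0,"dy":0.0,"dz":-0.06,"yaw":0.0,"jaw":-1.0},{"dx":0.0,"dy":0.0,"dz":-0.08,"yaw":0.0,"jaw":-1.0},{"dx":0.0,"dy":0.0,"dz":-0.1,"yaw":0.0,"jaw":-1.0},{"dx":0.0,"dy":0.0,"dz":-0.12,"yaw":0.0,"jaw":-1.0},{"dx":0.0,"dy":0.0,"dz":-0.12,"yaw":0.0,"jaw":-1.0},{"dx":0.0,"dy":0.0,"dz":-0.12,"yaw":0.0,"jaw":-1.0}]' 60
python3 - <<'E'
from h import *
print(r.read_state()["joint_positions"])
im=r.read_camera("scene")
cv2.imwrite("pics/s3.png",cv2.resize(im[130:290,195:355],None,fx=3.75,fy=3.75,interpolation=cv2.INTER_CUBIC))
E
```

```text
time: 5.4
position: [0.5645, 0.1048, 0.2369]
tcp_rot: [[-0.624, 0.781, -0.0], [0.781, 0.624, 0.0], [0.0, -0.0, -1.0]]
contact_force: [-0.1, 0.6, -2.1]
width: 0.0144
grasp_force: 59.0
[ 1.63474057e-01  3.15001553e-01  1.55711311e+00  7.79383595e-05
  1.26973581e+00 -5.10726533e-01]
```

View pics/s3.png

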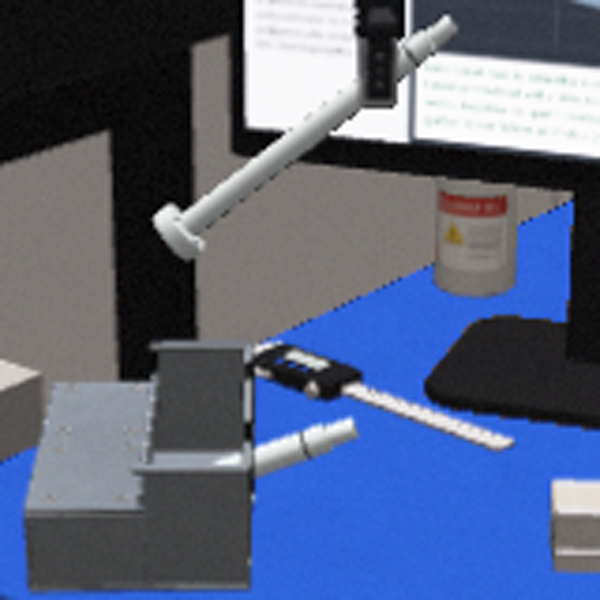

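The spindle hangs free at about 40° nose up: nose tip at crop (452,24), flange centre at about (180,232). The short spindle hasn't moved. I'll fit where it sits in the grip.

```bash
python3 - <<'E'
from h import *
s=r.read_state();G=s["position"]+[0,0,.019];u=-s["tcp_rot"][:,0]
ax=lambda th:np.cos(th)*u+np.sin(th)*np.array([0,0,1])
L=np.array([196,0.])
f=lambda p,L:np.array([G+[0,0,p[2]]+(l/1000-p[0])*ax(p[1]) for l in L])
o=px([(452,24),(180,232)],3.75,195,130)
p,e=fit([("scene",L,o)],[.147,.7,0.],f);print(p,np.degrees(p[1]),e)
E
```

```text
[ 0.14339541  0.67149752 -0.00624559] 38.47397372128647 [[ 0.24438701 -0.1881082 ]
 [-0.2479991   0.21244258]]
```

```bash
python3 -m creep '[{"dx":-0.04,"dy":-0.01,"dz":0.0,"yaw":0.02,"jaw":-1.0},{"dx":-0.08,"dy":-0.02,"dz":0.0,"yaw":0.04,"jaw":-1.0},{"dx":-0.12,"dy":-0.03,"dz":0.0,"yaw":0.058,"jaw":-1.0},{"dx":-0.144,"dy":-0.036,"dz":0.0,"yaw":0.058,"jaw":-1.0},{"dx":-0.144,"dy":-0.036,"dz":0.03,"yaw":0.058,"jaw":-1.0},{"dx":-0.144,"dy":-0.036,"dz":0.06,"yaw":0.058,"jaw":-1.0},{"dx":-0.144,"dy":-0.036,"dz":0.09,"yaw":0.058,"jaw":-1.0},{"dx":-0.144,"dy":-0.036,"dz":0.115,"yaw":0.058,"jaw":-1.0},{"dx":-0.144,"dy":-0.036,"dz":0.115,"yaw":0.058,"jaw":-1.0},{"dx":-0.144,"dy":-0.036,"dz":0.115,"yaw":0.058,"jaw":-1.0}]' 60
python3 - <<'E'
from h import *
print(r.read_state()["position"])
im=r.read_camera("scene")
cv2.imwrite("pics/s4.png",cv2.resize(im[160:300,235:425],None,fx=4,fy=4,interpolation=cv2.INTER_CUBIC))
E
```

```text
time: 6.45
position: [0.6261, -0.0302, 0.1215]
tcp_rot: [[-0.578, 0.816, -0.002], [0.816, 0.578, 0.0], [0.001, -0.002, -1.0]]
contact_force: [0.7, 0.4, -1.6]
width: 0.014
grasp_force: 58.7
[ 0.6261291  -0.03017537  0.12147126]
```

View pics/s4.png

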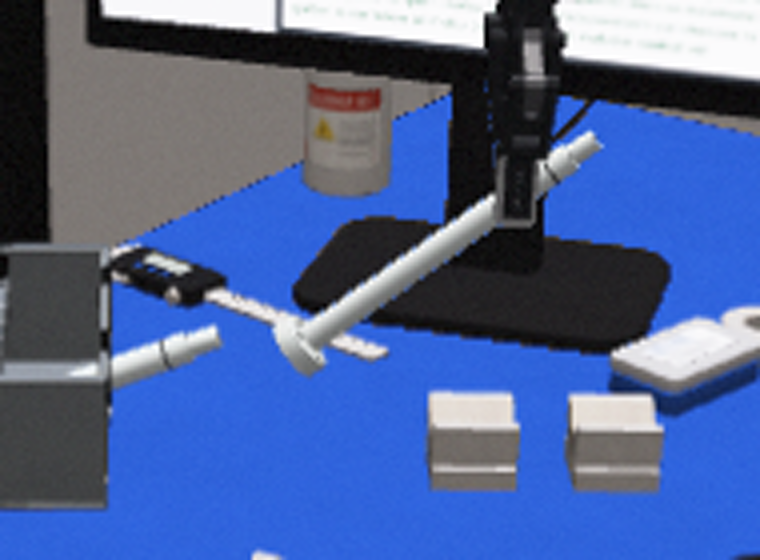

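The spindle hangs over clear desk, with the flange at crop (302,345) and the nose at (595,138). The blocks haven't moved. I'll put the flange down on the desk and pivot the spindle nearly level there.

```bash
python3 -m creep '[{"dx":0.0,"dy":0.0,"dz":0.014,"yaw":0.0,"jaw":-1.0},{"dx":0.0,"dy":0.0,"dz":0.028,"yaw":0.0,"jaw":-1.0},{"dx":-0.005,"dy":0.0,"dz":0.035,"yaw":0.0,"jaw":-1.0},{"dx":-0.01,"dy":0.0,"dz":0.042,"yaw":0.0,"jaw":-1.0},{"dx":-0.0145,"dy":0.0,"dz":0.05,"yaw":0.0,"jaw":-1.0},{"dx":-0.0187,"dy":0.0,"dz":0.057,"yaw":0.0,"jaw":-1.0},{"dx":-0.0187,"dy":0.0,"dz":0.057,"yaw":0.0,"jaw":-1.0}]' 25
```

```text
time: 7.2
position: [0.6379, -0.0465, 0.0645]
tcp_rot: [[-0.577, 0.817, 0.0], [0.817, 0.577, -0.0], [-0.001, 0.0, -1.0]]
contact_force: [1.3, -2.0, 2.2]
width: 0.014
grasp_force: 57.6
```

```bash
python3 -m creep '[{"dx":-0.003,"dy":0.0,"dz":0.008,"yaw":0.0,"jaw":-1.0},{"dx":-0.0065,"dy":0.0,"dz":0.017,"yaw":0.0,"jaw":-1.0},{"dx":-0.0085,"dy":0.0,"dz":0.024,"yaw":0.0,"jaw":-1.0},{"dx":-0.0104,"dy":0.0,"dz":0.0315,"yaw":0.0,"jaw":-1.0},{"dx":-0.0115,"dy":0.0,"dz":0.037,"yaw":0.0,"jaw":-1.0},{"dx":-0.0122,"dy":0.0,"dz":0.0415,"yaw":0.0,"jaw":-1.0},{"dx":-0.0128,"dy":0.0,"dz":0.047,"yaw":0.0,"jaw":-1.0},{"dx":-0.0128,"dy":0.0,"dz":0.047,"yaw":0.0,"jaw":-1.0}]' 25
python3 - <<'E'
from h import *
s=r.read_state();print(s["ft_torque"])
for n in("scene","top"): cv2.imwrite(f"pics/l_{n}.png",r.read_camera(n))
G=s["position"]+[0,0,.015];u=-s["tcp_rot"][:,0]
for l in(-.145,-.08,.051): print(proj("scene",G+u*l+[0,0,np.sin(.1)*l]),proj("top",G+u*l+[0,0,np.sin(.1)*l]))
# bright non-blue pixels along strip in scene: mask
im=cv2.imread("pics/l_scene.png").astype(int)
m=(im[...,2]>120)
for c in range(285,395,5):
    rr=np.where(m[195:262,c])[0]+195
    print(c,(rr.min(),rr.max(),len(rr)) if len(rr) else None,end=" ")
E
```

```text
time: 8.0
position: [0.6442, -0.0557, 0.0173]
tcp_rot: [[-0.578, 0.816, -0.002], [0.816, 0.578, 0.001], [0.001, -0.001, -1.0]]
contact_force: [1.1, -0.0, 1.1]
width: 0.0141
grasp_force: 56.3
[ 0.22288233  0.09379884 -0.05655095]
[[308.65708255 257.04900657]] [[275.86103991 200.73086386]]
[[338.29277463 254.83305679]] [[302.33689317 180.58694473]]
[[397.9000383  250.35749973]] [[356.38430766 139.4314786 ]]
285 (np.int64(195), np.int64(246), 21) 290 (np.int64(195), np.int64(235), 17) 295 (np.int64(195), np.int64(237), 15) 300 (np.int64(195), np.int64(239), 13) 305 (np.int64(195), np.int64(260), 22) 310 (np.int64(195), np.int64(260), 15) 315 (np.int64(195), np.int64(258), 17) 320 (np.int64(196), np.int64(258), 19) 325 (np.int64(196), np.int64(257), 16) 330 (np.int64(246), np.int64(257), 9) 335 (np.int64(252), np.int64(257), 6) 340 (np.int64(251), np.int64(256), 6) 345 (np.int64(251), np.int64(261), 11) 350 (np.int64(251), np.int64(261), 11) 355 (np.int64(250), np.int64(261), 11) 360 (np.int64(250), np.int64(261), 10) 365 (np.int64(250), np.int64(254), 5) 370 (np.int64(241), np.int64(253), 6) 375 None 380 (np.int64(219), np.int64(261), 14) 385 (np.int64(248), np.int64(261), 11) 390 (np.int64(247), np.int64(261), 10)
```

```bash
cat > prof.py <<'E'
from h import *
def prof(n,im,G,u,th,lo,hi,off=0,dz=0):
    ls=np.arange(lo,hi,1.)
    P=np.array([G+(u*np.cos(th)+np.array([0,0,np.sin(th)]))*l/1000+[0,0,dz] for l in ls])
    q=proj(n,P).astype(np.float32)+np.float32([0,off])
    v=cv2.remap(im,q[:,0:1],q[:,1:2],cv2.INTER_LINEAR)[:,0].astype(int)
    return ls,v[:,2]   # red channel: blue desk low, metal high
E
python3 - <<'E'
from prof import *
s=r.read_state();G=s["position"]+[0,0,.015];u=-s["tcp_rot"][:,0]
for n in("scene","top"):
    im=cv2.imread(f"pics/l_{n}.png")
    for lo,hi in((-165,-125),(35,65)):
        for dz in(-.003,.0,.003):
            l,v=prof(n,im,G,u,.09,lo,hi,0,dz);print(n,lo,dz,v.tolist())
# columns: shank centre rows
im=cv2.imread("pics/l_scene.png")[...,2].astype(int)
for c in(318,325,332,338,380,390,396): print(c,im[242:266,c].tolist())
E
```

```text
scene -165 -0.003 [45, 46, 47, 48, 47, 47, 47, 48, 57, 66, 107, 160, 183, 187, 191, 193, 195, 198, 200, 203, 206, 189, 166, 163, 179, 192, 194, 196, 195, 194, 194, 194, 194, 194, 195, 195, 194, 194, 193, 191]
scene -165 0.0 [47, 46, 46, 46, 46, 47, 47, 48, 62, 75, 126, 182, 209, 213, 217, 219, 221, 223, 225, 226, 228, 218, 207, 211, 223, 230, 230, 231, 231, 231, 230, 230, 230, 231, 231, 230, 228, 229, 229, 228]
scene -165 0.003 [46, 46, 47, 47, 47, 46, 46, 48, 64, 83, 141, 201, 225, 228, 231, 232, 234, 235, 235, 236, 236, 229, 220, 222, 229, 234, 234, 235, 234, 235, 237, 241, 241, 241, 241, 242, 242, 242, 241, 241]
scene 35 -0.003 [149, 150, 150, 150, 150, 149, 150, 152, 154, 152, 152, 159, 166, 183, 203, 216, 220, 223, 225, 227, 227, 227, 227, 228, 228, 228, 229, 232, 234, 236]
scene 35 0.0 [211, 212, 213, 215, 214, 214, 214, 215, 216, 216, 217, 219, 221, 224, 226, 227, 228, 228, 228, 229, 230, 231, 230, 229, 231, 234, 237, 240, 242, 242]
scene 35 0.003 [239, 239, 239, 240, 240, 240, 240, 240, 240, 240, 240, 238, 236, 228, 220, 226, 232, 236, 239, 241, 242, 242, 242, 241, 241, 241, 
[... 1224 characters left out ...]
 46, 45, 48, 48, 48]
325 [48, 46, 103, 206, 233, 230, 195, 100, 54, 47, 107, 221, 240, 231, 202, 157, 118, 101, 62, 50, 48, 48, 52, 46]
332 [50, 49, 49, 48, 53, 64, 51, 51, 45, 60, 155, 241, 237, 219, 177, 134, 111, 93, 47, 47, 47, 48, 47, 50]
338 [39, 49, 50, 49, 49, 48, 51, 49, 49, 108, 220, 240, 231, 205, 156, 118, 102, 62, 48, 51, 48, 47, 47, 48]
380 [49, 34, 22, 24, 45, 73, 94, 102, 99, 101, 100, 96, 96, 96, 80, 88, 160, 233, 229, 229, 229, 229, 229, 229]
390 [35, 34, 31, 18, 109, 228, 231, 240, 236, 201, 148, 106, 51, 22, 18, 19, 123, 231, 228, 228, 227, 227, 228, 228]
396 [25, 34, 122, 228, 229, 236, 243, 238, 232, 202, 148, 119, 98, 85, 35, 24, 118, 229, 230, 227, 228, 228, 227, 229]
```

```bash
python3 - <<'E'
from h import *
s=r.read_state();G=s["position"]+[0,0,.015];u=-s["tcp_rot"][:,0];a=u*np.cos(.09)+[0,0,np.sin(.09)];F=G-.148*a
for n in CM:
    R=cv2.Rodrigues(CM[n]["rvec"])[0];C=-R.T@CM[n]["tvec"];c=C-F;ca=c@a;print(n,C,ca/np.linalg.norm(c-ca*a))
E
```

```text
scene [-0.41922356 -0.60410697  0.56319674] 0.022351799582305435
top [ 0.40833152 -0.01705121  0.96396471] 0.06628308930554806
```

```bash
python3 -m creep '[{"dx":0.0,"dy":0.0,"dz":-0.04,"yaw":0.0,"jaw":-1.0},{"dx":0.0,"dy":0.0,"dz":-0.08,"yaw":0.0,"jaw":-1.0},{"dx":0.0,"dy":0.0,"dz":-0.08,"yaw":0.0,"jaw":-1.0},{"dx":-0.03,"dy":-0.03,"dz":-0.08,"yaw":0.0,"jaw":-1.0},{"dx":-0.061,"dy":-0.062,"dz":-0.08,"yaw":0.0,"jaw":-1.0},{"dx":-0.061,"dy":-0.062,"dz":-0.08,"yaw":0.0,"jaw":-1.0},{"dx":-0.061,"dy":-0.062,"dz":-0.06,"yaw":0.0,"jaw":-1.0},{"dx":-0.061,"dy":-0.062,"dz":-0.04,"yaw":0.0,"jaw":-1.0},{"dx":-0.061,"dy":-0.062,"dz":-0.028,"yaw":0.0,"jaw":-1.0},{"dx":-0.061,"dy":-0.062,"dz":-0.028,"yaw":0.0,"jaw":-1.0},{"dx":-0.061,"dy":-0.062,"dz":-0.028,"yaw":0.0,"jaw":-1.0}]' 60
cat > chk.py <<'E'
from prof import *
import sys
s=r.read_state();G=s["position"]+[0,0,.015];u=-s["tcp_rot"][:,0]
im={n:r.read_camera(n) for n in CM}
for n in CM: cv2.imwrite(f"pics/{sys.argv[1]}_{n}.png",im[n])
th=float(sys.argv[2]) if len(sys.argv)>2 else .09
for n in CM:
    for dz in(-.004,0,.004): print(n,dz,prof(n,im[n],G,u,th,-165,-100,0,dz)[1].tolist())
E
python3 chk.py a
```

```text
time: 9.2
position: [0.6295, -0.1412, 0.0462]
tcp_rot: [[-0.578, 0.816, -0.0], [0.816, 0.578, 0.0], [0.0, -0.0, -1.0]]
contact_force: [0.7, 0.2, -1.4]
width: 0.0138
grasp_force: 58.9
scene -0.004 [48, 47, 47, 48, 48, 47, 46, 47, 48, 65, 80, 147, 215, 227, 230, 232, 233, 234, 234, 235, 236, 234, 231, 232, 236, 239, 240, 240, 240, 239, 240, 240, 241, 241, 241, 241, 241, 241, 241, 240, 239, 239, 239, 239, 238, 236, 236, 236, 236, 236, 236, 236, 236, 236, 236, 236, 236, 235, 235, 234, 233, 233, 233, 233, 232]
scene 0 [47, 47, 47, 47, 48, 47, 46, 46, 55, 94, 136, 189, 235, 238, 240, 240, 240, 240, 240, 240, 240, 205, 156, 137, 134, 133, 131, 133, 144, 149, 146, 146, 154, 161, 159, 158, 161, 165, 163, 160, 170, 182, 183, 179, 186, 199, 202, 200, 202, 209, 211, 208, 206, 206, 208, 209, 213, 211, 210, 208, 206, 214, 223, 225, 226]
scene 0.004 [48, 48, 47, 47, 47, 46, 47, 47, 74, 141, 198, 222, 240, 241, 242, 242, 242, 242, 241, 242, 242, 181, 111, 76, 56, 49, 49, 50, 50, 50, 50, 49, 47, 45, 47, 48, 49, 49, 51, 53, 55, 57, 56, 55, 55, 53, 52, 51, 49, 47, 47, 46, 50, 57, 64, 71, 75, 73, 72, 70
[... 302 characters left out ...]
44, 243, 243, 243, 243, 243, 243, 243, 243, 243]
top 0 [53, 53, 53, 54, 54, 55, 57, 80, 123, 175, 217, 238, 241, 241, 241, 241, 241, 241, 241, 240, 231, 224, 229, 240, 242, 244, 244, 244, 244, 244, 244, 244, 244, 244, 244, 244, 244, 244, 244, 244, 244, 243, 243, 244, 244, 244, 244, 244, 243, 244, 244, 244, 244, 244, 244, 244, 244, 244, 243, 243, 243, 243, 243, 243, 243]
top 0.004 [53, 53, 53, 54, 54, 55, 61, 92, 140, 194, 223, 240, 241, 241, 241, 241, 242, 242, 242, 236, 225, 219, 232, 241, 243, 244, 244, 244, 244, 244, 244, 244, 244, 244, 244, 244, 244, 244, 244, 244, 244, 243, 244, 244, 244, 244, 244, 244, 244, 244, 244, 244, 244, 244, 244, 244, 244, 243, 243, 243, 243, 244, 243, 243, 243]
```

```bash
python3 -m creep '[{"dx":0.003,"dy":0.0,"dz":0.0,"yaw":0.0,"jaw":-1.0},{"dx":0.003,"dy":0.0,"dz":0.005,"yaw":0.0,"jaw":-1.0},{"dx":0.003,"dy":0.0,"dz":0.01,"yaw":0.0,"jaw":-1.0},{"dx":0.003,"dy":0.0,"dz":0.014,"yaw":0.0,"jaw":-1.0},{"dx":0.003,"dy":0.0,"dz":0.018,"yaw":0.0,"jaw":-1.0},{"dx":0.003,"dy":0.0,"dz":0.021,"yaw":0.0,"jaw":-1.0},{"dx":0.003,"dy":0.0,"dz":0.024,"yaw":0.0,"jaw":-1.0},{"dx":0.003,"dy":0.0,"dz":0.024,"yaw":0.0,"jaw":-1.0}]'
python3 chk.py b 0.02
```

```text
time: 10.1
position: [0.628, -0.1395, 0.0222]
tcp_rot: [[-0.578, 0.816, 0.001], [0.816, 0.578, -0.0], [-0.001, 0.0, -1.0]]
contact_force: [1.8, -1.4, 2.8]
width: 0.0141
grasp_force: 59.2
scene -0.004 [47, 48, 49, 50, 49, 47, 46, 46, 51, 57, 97, 142, 158, 162, 165, 168, 171, 175, 177, 179, 178, 170, 162, 155, 148, 147, 146, 146, 148, 148, 148, 157, 167, 173, 176, 178, 178, 178, 178, 178, 178, 178, 177, 177, 176, 175, 170, 164, 164, 164, 164, 164, 163, 163, 163, 163, 162, 161, 161, 162, 163, 162, 162, 161, 159]
scene 0 [48, 49, 48, 48, 49, 49, 48, 47, 57, 67, 126, 190, 199, 203, 205, 206, 208, 211, 213, 216, 213, 205, 203, 211, 216, 217, 217, 217, 217, 217, 217, 216, 215, 216, 217, 217, 217, 216, 216, 216, 216, 215, 215, 215, 216, 217, 215, 214, 215, 215, 216, 216, 217, 217, 216, 216, 215, 215, 215, 214, 214, 214, 214, 213, 213]
scene 0.004 [48, 48, 47, 47, 47, 46, 46, 47, 53, 68, 149, 221, 224, 228, 230, 232, 233, 234, 235, 235, 228, 215, 219, 232, 239, 240, 241, 241, 241, 241, 241, 241, 241, 240, 240, 240, 241, 241, 241, 241, 240, 240, 241, 241, 241, 241, 241, 241, 241, 241, 241, 241
[... 347 characters left out ...]
42, 242, 242, 242, 242, 242, 242, 242, 242, 242]
top 0 [52, 52, 52, 52, 52, 55, 59, 85, 130, 185, 219, 237, 242, 242, 241, 241, 240, 240, 239, 238, 239, 239, 240, 240, 241, 242, 242, 242, 242, 242, 242, 242, 242, 242, 242, 242, 242, 242, 242, 242, 242, 242, 242, 242, 242, 242, 242, 242, 242, 242, 242, 242, 242, 242, 242, 242, 242, 242, 242, 242, 242, 242, 242, 242, 242]
top 0.004 [52, 52, 52, 52, 53, 56, 65, 95, 148, 200, 225, 240, 242, 241, 240, 240, 240, 240, 239, 239, 240, 240, 241, 241, 242, 242, 242, 242, 242, 242, 242, 242, 242, 242, 242, 242, 242, 242, 242, 242, 242, 242, 242, 242, 242, 242, 242, 242, 242, 242, 242, 242, 242, 242, 242, 242, 242, 242, 242, 242, 242, 242, 242, 242, 242]
```

```bash
python3 -m creep '[{"dx":0.0,"dy":0.0,"dz":0.002,"yaw":0.0,"jaw":-1.0},{"dx":0.0,"dy":0.0,"dz":0.003,"yaw":0.0,"jaw":-1.0},{"dx":0.0,"dy":0.0,"dz":0.003,"yaw":0.0,"jaw":-1.0}]'
python3 -m creep '[{"dx":0.0,"dy":0.0,"dz":0.001,"yaw":0.0,"jaw":-1.0},{"dx":0.0,"dy":0.0,"dz":0.002,"yaw":0.0,"jaw":-1.0},{"dx":0.0,"dy":0.0,"dz":0.002,"yaw":0.0,"jaw":-1.0}]'
```

```text
time: 10.5
position: [0.6278, -0.1391, 0.0193]
tcp_rot: [[-0.578, 0.816, 0.0], [0.816, 0.578, 0.0], [-0.0, 0.0, -1.0]]
contact_force: [2.6, -2.2, 3.5]
width: 0.0142
grasp_force: 59.2
time: 10.8
position: [0.6284, -0.1387, 0.0184]
tcp_rot: [[-0.578, 0.816, 0.002], [0.816, 0.578, 0.0], [-0.001, 0.002, -1.0]]
contact_force: [1.8, 0.0, 7.9]
width: 0.014
grasp_force: 59.7
```

```bash
python3 -m creep '[{"dx":0.0,"dy":0.0,"dz":-0.0015,"yaw":0.0,"jaw":-1.0},{"dx":-0.002,"dy":0.0,"dz":-0.0015,"yaw":0.0,"jaw":-1.0},{"dx":-0.004,"dy":0.0,"dz":-0.0015,"yaw":0.0,"jaw":-1.0},{"dx":-0.005,"dy":0.0,"dz":-0.0015,"yaw":0.0,"jaw":-1.0},{"dx":-0.005,"dy":0.0,"dz":-0.0015,"yaw":0.0,"jaw":-1.0}]'
cat > gap.py <<'E'
from prof import *
import sys
s=r.read_state();G=s["position"]+[0,0,.0148];u=-s["tcp_rot"][:,0]
print("Gx",(G[:2]-[.5626,-.0476])@u[:2],"force along u",s["contact_force"]@u)
im={n:r.read_camera(n) for n in CM}
for n in CM: cv2.imwrite(f"pics/{sys.argv[1]}_{n}.png",im[n])
for dz in(.012,.004,-.002,-.006,-.010,-.013): print("scene",dz,prof("scene",im["scene"],G,u,0,-160,-120,0,dz)[1].tolist())
n=np.cross([0,0,1],u)
for dy in(-.014,-.011,-.008,.0,.011,.014): print("top",dy,prof("top",im["top"],G+dy*n,u,0,-160,-120,0,.0)[1].tolist())
E
python3 gap.py g1
```

```text
time: 11.3
position: [0.6292, -0.1412, 0.0185]
tcp_rot: [[-0.577, 0.817, -0.003], [0.817, 0.577, 0.004], [0.005, -0.001, -1.0]]
contact_force: [-0.1, 5.3, 5.4]
width: 0.0138
grasp_force: 59.6
Gx 0.11486345861116634 force along u -4.371113515724051
scene 0.012 [47, 47, 47, 46, 87, 177, 237, 239, 241, 242, 242, 241, 241, 241, 241, 207, 172, 125, 72, 57, 51, 76, 112, 138, 161, 173, 175, 180, 182, 183, 184, 188, 188, 186, 176, 162, 161, 160, 163, 163]
scene 0.004 [49, 48, 49, 53, 67, 143, 218, 222, 226, 227, 228, 229, 230, 231, 232, 229, 224, 225, 233, 238, 238, 239, 240, 240, 239, 239, 239, 239, 239, 239, 239, 238, 238, 238, 238, 238, 238, 238, 238, 238]
scene -0.002 [50, 49, 48, 58, 67, 111, 157, 169, 174, 177, 179, 182, 184, 187, 189, 189, 182, 175, 172, 169, 170, 169, 170, 171, 170, 172, 174, 176, 174, 173, 173, 173, 173, 174, 175, 175, 175, 175, 175, 171]
scene -0.006 [48, 48, 49, 59, 70, 96, 125, 137, 139, 142, 143, 145, 147, 149, 153, 154, 143, 133, 123, 114, 113, 113, 113, 113, 130, 153, 172, 189, 199, 203, 204, 206, 206, 206, 206, 208, 209, 209, 210, 207]
scene -0.01 [49, 49, 48
[... 908 characters left out ...]
 175, 188, 193, 198, 202, 199, 181, 182, 187, 184, 191, 195, 195, 192, 197, 196, 181]
top 0.0 [55, 62, 76, 115, 159, 202, 230, 240, 241, 241, 241, 240, 240, 239, 239, 240, 237, 235, 238, 241, 241, 242, 242, 242, 242, 242, 242, 242, 242, 242, 241, 241, 242, 242, 241, 241, 242, 242, 242, 242]
top 0.011 [53, 61, 81, 113, 163, 211, 229, 237, 238, 238, 238, 237, 237, 235, 230, 216, 172, 111, 88, 83, 93, 114, 146, 182, 210, 219, 222, 223, 223, 224, 224, 224, 224, 224, 224, 225, 225, 224, 223, 223]
top 0.014 [52, 62, 80, 114, 160, 203, 222, 223, 223, 225, 223, 219, 221, 215, 196, 169, 122, 90, 73, 70, 89, 111, 136, 180, 212, 222, 225, 227, 228, 229, 229, 228, 228, 229, 229, 228, 228, 229, 229, 228]
```

```bash
python3 -m creep '[{"dx":0.0,"dy":0.0,"dz":-0.003,"yaw":0.0,"jaw":-1.0},{"dx":0.0,"dy":0.0,"dz":-0.006,"yaw":0.0,"jaw":-1.0},{"dx":0.0,"dy":0.0,"dz":-0.006,"yaw":0.0,"jaw":-1.0},{"dx":0.0,"dy":0.0,"dz":-0.006,"yaw":0.0,"jaw":-1.0},{"dx":0.0,"dy":0.0,"dz":-0.006,"yaw":0.0,"jaw":-1.0}]'
python3 gap.py g2 | cut -c1-190
```

```text
time: 11.9
position: [0.6302, -0.1433, 0.0244]
tcp_rot: [[-0.578, 0.816, -0.001], [0.816, 0.578, -0.0], [0.0, -0.001, -1.0]]
contact_force: [0.5, 0.1, -0.6]
width: 0.0136
grasp_force: 59.0
Gx 0.11719440279285431 force along u 0.21972701741092066
scene 0.012 [48, 47, 59, 72, 116, 165, 175, 175, 176, 176, 179, 178, 179, 179, 160, 110, 71, 57, 47, 47, 48, 48, 48, 48, 47, 48, 48, 48, 48, 47, 47, 48, 50, 49, 48, 48, 48, 48, 47, 47]
scene 0.004 [46, 45, 62, 89, 138, 201, 237, 239, 241, 240, 240, 240, 240, 240, 235, 195, 156, 133, 110, 151, 200, 218, 230, 233, 234, 234, 234, 234, 234, 234, 234, 235, 236, 236, 236, 236, 2
scene -0.002 [46, 46, 47, 52, 85, 161, 218, 221, 224, 226, 228, 229, 230, 231, 233, 226, 217, 222, 231, 235, 236, 236, 236, 236, 235, 235, 236, 236, 236, 235, 235, 234, 234, 234, 234, 234, 2
scene -0.006 [47, 48, 51, 57, 73, 131, 186, 191, 196, 197, 197, 199, 202, 205, 208, 204, 199, 197, 198, 196, 196, 197, 198, 197, 196, 195, 195, 195, 194, 194, 193, 193, 191, 189, 189, 189, 1
scene -0.01 [49, 48, 48, 48, 51, 97, 143, 151, 155, 157, 159, 162, 166, 169, 171, 167, 156, 145,
[... 731 characters left out ...]
, 240, 239, 237, 231, 212, 176, 156, 162, 167, 180, 191, 193, 193, 196, 199, 189, 189, 192, 187, 195, 198, 193, 183, 185, 188, 
top 0.0 [59, 75, 110, 166, 212, 232, 241, 241, 241, 240, 240, 239, 239, 239, 238, 233, 231, 237, 241, 242, 242, 242, 242, 242, 242, 242, 242, 242, 242, 242, 242, 242, 242, 242, 242, 242, 242
top 0.011 [54, 71, 104, 150, 205, 234, 238, 239, 238, 238, 237, 237, 235, 230, 219, 180, 137, 104, 115, 140, 177, 205, 219, 222, 223, 223, 224, 224, 225, 225, 225, 225, 225, 226, 225, 224, 2
top 0.014 [55, 69, 93, 146, 190, 216, 220, 221, 216, 219, 216, 207, 208, 203, 182, 143, 105, 100, 112, 128, 173, 209, 224, 227, 228, 229, 229, 229, 229, 229, 229, 230, 229, 229, 229, 230, 22
```

```bash
python3 -m creep '[{"dx":-0.002,"dy":0.0,"dz":0.0,"yaw":0.0,"jaw":-1.0},{"dx":-0.002,"dy":0.0,"dz":0.0,"yaw":0.0,"jaw":-1.0},{"dx":-0.002,"dy":0.0,"dz":0.002,"yaw":0.0,"jaw":-1.0},{"dx":-0.002,"dy":0.0,"dz":0.004,"yaw":0.0,"jaw":-1.0},{"dx":-0.002,"dy":0.0,"dz":0.0055,"yaw":0.0,"jaw":-1.0},{"dx":-0.002,"dy":0.0,"dz":0.0055,"yaw":0.0,"jaw":-1.0}]'
python3 gap.py g3 | grep -E "Gx|top" | cut -c1-160
```

```text
time: 12.6
position: [0.6321, -0.1452, 0.0195]
tcp_rot: [[-0.578, 0.816, 0.001], [0.816, 0.578, -0.0], [-0.001, 0.001, -1.0]]
contact_force: [1.9, -2.0, 2.2]
width: 0.0141
grasp_force: 59.1
Gx 0.11979462245034034 force along u 2.7297167216275624
top -0.014 [53, 56, 74, 98, 137, 170, 187, 190, 194, 198, 200, 201, 203, 204, 191, 174, 163, 168, 195, 220, 231, 231, 231, 231, 231, 232, 232, 232, 233, 233, 23
top -0.011 [54, 62, 83, 115, 160, 198, 218, 224, 227, 229, 230, 232, 233, 231, 226, 218, 190, 181, 201, 217, 229, 230, 232, 231, 231, 230, 226, 230, 231, 230, 2
top -0.008 [55, 64, 85, 118, 168, 218, 233, 237, 240, 239, 240, 240, 240, 239, 236, 229, 204, 183, 183, 190, 190, 190, 192, 194, 182, 183, 188, 184, 193, 197, 1
top 0.0 [56, 63, 83, 121, 172, 211, 235, 242, 241, 241, 240, 239, 239, 238, 238, 238, 239, 239, 240, 240, 242, 242, 242, 242, 242, 242, 242, 242, 241, 242, 242,
top 0.011 [53, 62, 79, 119, 169, 225, 234, 238, 239, 238, 238, 237, 236, 234, 229, 215, 185, 170, 187, 209, 219, 221, 222, 223, 223, 224, 224, 224, 224, 224, 22
top 0.014 [53, 59, 76, 116, 170, 209, 216, 224, 222, 216, 217, 217, 216, 209, 206, 186, 162, 153, 182, 213, 223, 226, 227, 228, 229, 229, 228, 228, 228, 228, 22
```

```bash
python3 -m creep '[{"dx":0.0,"dy":0.0,"dz":0.001,"yaw":0.0,"jaw":-1.0},{"dx":0.0,"dy":0.0,"dz":0.001,"yaw":0.0,"jaw":-1.0},{"dx":0.0,"dy":0.0,"dz":0.001,"yaw":0.0,"jaw":-0.5},{"dx":0.0,"dy":0.0,"dz":0.001,"yaw":0.0,"jaw":-0.2},{"dx":0.0,"dy":0.0,"dz":0.001,"yaw":0.0,"jaw":0.1},{"dx":0.0,"dy":0.0,"dz":0.001,"yaw":0.0,"jaw":0.2},{"dx":0.0,"dy":0.0,"dz":0.001,"yaw":0.0,"jaw":0.2},{"dx":0.0,"dy":0.0,"dz":0.001,"yaw":0.0,"jaw":0.2}]' 20
```

```text
time: 13.5
position: [0.6316, -0.1447, 0.0182]
tcp_rot: [[-0.578, 0.816, -0.0], [0.816, 0.578, 0.0], [0.0, -0.0, -1.0]]
contact_force: [-0.3, 0.1, -0.7]
width: 0.0512
grasp_force: 0.0
```

Released. Now I'll lift straight up, back off towards the robot, and check the result.

```bash
python3 -m creep '[{"dx":0.0,"dy":0.0,"dz":-0.03,"yaw":0.0,"jaw":0.2},{"dx":0.0,"dy":0.0,"dz":-0.07,"yaw":0.0,"jaw":0.2},{"dx":0.0,"dy":0.0,"dz":-0.12,"yaw":0.0,"jaw":0.2},{"dx":0.0,"dy":0.0,"dz":-0.17,"yaw":0.0,"jaw":0.2},{"dx":0.0,"dy":0.0,"dz":-0.22,"yaw":0.0,"jaw":0.2},{"dx":0.0,"dy":-0.05,"dz":-0.22,"yaw":0.0,"jaw":0.2},{"dx":0.0,"dy":-0.1,"dz":-0.22,"yaw":0.0,"jaw":0.2},{"dx":0.0,"dy":-0.15,"dz":-0.22,"yaw":0.0,"jaw":0.2},{"dx":0.0,"dy":-0.2,"dz":-0.22,"yaw":0.0,"jaw":0.2},{"dx":0.0,"dy":-0.2,"dz":-0.22,"yaw":0.0,"jaw":0.2}]'
cat > fin.py <<'E'
from prof import *
im={n:r.read_camera(n) for n in CM}
for n in CM: cv2.imwrite(f"pics/f_{n}.png",im[n])
u=np.array([np.cos(-.9546),np.sin(-.9546),0]);nn=np.cross([0,0,1],u);O=np.array([.5626,-.0476,.033])
for dz in(-.004,0,.004,.012): print("scene",dz,prof("scene",im["scene"],O,u,0,-42,-10,0,dz)[1].tolist())
for dy in(-.014,-.011,.0,.011,.014): print("top",dy,prof("top",im["top"],O+dy*nn,u,0,-42,-10,0,.003)[1].tolist())
print("nose top",prof("top",im["top"],O,u,0,155,180)[1].tolist())
# lateral sections across shank: centre at several stations
for x in(-30,0,37,75,110,145):
    for n in CM:
        d=(nn if n=="top" else np.array([0,0,1.]))
        ls=np.arange(-.03,.03,.0005);q=proj(n,O+u*x/1000+ls[:,None]*d).astype(np.float32)
        v=cv2.remap(im[n],q[:,:1],q[:,1:],cv2.INTER_LINEAR)[:,0,2].astype(int);i=np.where(v>150)[0]
        g=np.abs(np.diff(v));print(x,n,[(round(ls[k]*1000,1),int(g[k])) for k in np.where((g>10)&(g>=np.roll(g,1))&(g>=np.roll(g,-1)))[0]])
# shift of unmoved bits vs first pictures
for n,b in(("top",(312,180,40,38)),("top",(345,155,40,40)),("top",(255,230,25,25)),("scene",(338,255,30,32)),("scene",(374,255,30,32)),("scene",(262,236,32,26))):
    a=cv2.imread(f"pics/{n}0.png");x,y,w,h=b;t=a[y:y+h,x:x+w]
    R=cv2.matchTemplate(im[n][y-8:y+h+8,x-8:x+w+8],t,cv2.TM_CCOEFF_NORMED);_,m,_,l=cv2.minMaxLoc(R);print(n,b,round(m,3),l[0]-8,l[1]-8)
E
python3 fin.py
```

```text
time: 14.5
position: [0.4639, -0.2627, 0.2387]
tcp_rot: [[-0.573, 0.819, -0.002], [0.819, 0.573, -0.001], [0.0, -0.002, -1.0]]
contact_force: [0.8, 0.2, -0.3]
width: 0.0507
grasp_force: 0.0
scene -0.004 [48, 48, 50, 52, 57, 63, 88, 123, 136, 140, 144, 147, 150, 151, 154, 158, 160, 158, 153, 136, 120, 138, 155, 168, 180, 184, 186, 189, 190, 190, 190, 190]
scene 0 [47, 47, 46, 46, 53, 60, 103, 149, 167, 178, 183, 185, 188, 190, 192, 194, 197, 200, 199, 192, 186, 187, 187, 186, 187, 188, 189, 189, 188, 189, 189, 189]
scene 0.004 [46, 46, 47, 49, 64, 80, 129, 178, 197, 213, 217, 220, 221, 223, 225, 226, 227, 227, 228, 231, 233, 233, 233, 234, 234, 233, 233, 234, 235, 234, 234, 234]
scene 0.012 [48, 47, 46, 47, 52, 88, 171, 233, 237, 241, 241, 242, 242, 242, 242, 242, 235, 228, 206, 180, 184, 199, 206, 208, 211, 213, 214, 213, 213, 215, 212, 203]
top -0.014 [52, 53, 57, 70, 88, 113, 147, 175, 182, 184, 187, 191, 193, 194, 197, 193, 178, 159, 149, 158, 195, 221, 229, 230, 229, 229, 230, 230, 230, 231, 231, 232]
top -0.011 [50, 51, 55, 72, 101, 138, 176, 210, 217, 222, 224, 228, 229, 229, 2
[... 1928 characters left out ...]
(6.0), 11), (np.float64(6.5), 11), (np.float64(20.5), 23), (np.float64(21.5), 26)]
110 scene [(np.float64(-1.5), 11), (np.float64(8.0), 26), (np.float64(9.0), 25), (np.float64(10.5), 18), (np.float64(21.5), 14), (np.float64(22.5), 14)]
110 top [(np.float64(-8.5), 23), (np.float64(6.5), 31), (np.float64(7.5), 27)]
145 scene [(np.float64(8.5), 24), (np.float64(9.5), 23)]
145 top [(np.float64(-10.0), 25), (np.float64(-9.0), 26), (np.float64(-7.0), 11), (np.float64(6.5), 27), (np.float64(8.0), 15)]
top (312, 180, 40, 38) 0.717 0 0
top (345, 155, 40, 40) 0.723 0 0
top (255, 230, 25, 25) 1.0 0 0
scene (338, 255, 30, 32) 0.81 0 0
scene (374, 255, 30, 32) 0.817 0 0
scene (262, 236, 32, 26) 0.961 0 0
```

```bash
python3 -c "
from plant import r
print(r.close_job())"
```

```text
the job is handed in; nothing more can be done
None
```

I handed the job in after about 15 s of the 40 s: by my final camera check, the long spindle lies level in both V-blocks with its flange about 1–2 mm outside the left block, and the short spindle and blocks have not moved. I did not check the micrometer and loupe in that last look, and the hand-in gave no verdict.

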